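Seat a block in a drilling jig and lock its toggle clamp

ROBOT

A 6-joint arm with a two-finger parallel gripper is mounted at the origin on the work surface. World frame = base frame: x ahead of the robot, y to its left, z up, the work surface at z = 0. Lengths are in mm, angles in rad, forces in N, time in s.
With the tool pointing down it reaches from about 300 to 775 mm from the base axis. Payload 14.6 kg.
Tool frame: the origin (TCP) lies on the centre line of the jaws, within the pads' length; the fingertips stand 19 mm ahead of it and the grasp point (between the pads) is the TCP (bot.tip_reach is the distance from the TCP to the fingertips, in mm); z points along the fingers, y is the line along which they close (so a half turn about z gives the same grasp; the last joint's range is limited). The gripper opens to 85 mm and grips with 20 to 120 N. Pads are 22 mm wide; open, the fingers measure 114 mm over their backs; the gripper's body (76 mm by 85 mm) begins 54 mm behind the grasp point. The pads swing forward as they close: fully open they stand 13 mm farther back than shut.
Start: joints at [-1.264, 0.3, 1.521, -0, 1.321, -0.067], TCP at [200.828, -512.013, 250.281] pointing down, gripper open.
Joint ranges: [-3.03, 3.03], [-0.79, 2.21], [0.23, 2.52], [-1.04, 4.18], [0, 3.07], [-2.55, 2.55]. Speed limits (rad/s): [2.22, 2.22, 2.57, 3.14, 3.14, 3.14].

INTERFACE

Orientations are given as a unit quaternion [w, x, y, z].
In Python, from rig import bot gives the robot as it stands. Calls block until the motion is done:
- bot.move_to(position, orientation): joint-space move of the TCP to a pose.
- bot.servo_line(position, attitude=None, speed=150, until_force=None): straight line of the TCP; attitude=None keeps the orientation; speed is the mean speed in mm/s. With until_force (N) it stops when the force on the tool has changed by that much, and returns True; else False.
- bot.move_joints(angles): joint-space move.
- bot.move_gripper(opening, grip_force=None): finger opening in mm; grip_force is the grip in N (None keeps the last); returns when the fingers have stopped.
- bot.dwell(seconds).
- bot.ik(position, orientation): joint angles nearest the present ones, or None.
- bot.read_state(): the state.
- bot.read_camera(name): name is "scene" or "top" or "wrist"; returns a dict with "image" (480x640x3 uint8, blue, green, red), "depth" (480x640 float32, mm along the optical axis (not along the pixel's ray), 0 where there is no reading), "fovy" (degrees; the focal length in pixels is half the picture's height over the tangent of half this angle, whatever the lens; pixels are square), "cx", "cy" (the principal point, pixels), "eye" and "attitude" of the camera in the world; the wrist camera has in their place "mount" (4x4, takes a point from camera to tool coordinates, whose origin is the TCP and whose axes are the flange's). Camera axes: x right, y down, z forward; pixel columns grow to the right and rows downward; lengths in mm; the calibration is good to about 2 mm. A picture is of the moment at which its call begins: read the wrist's pose just before it.
A pose or a line that the arm cannot do raises bot.MotionError and nothing moves.
- bot.finish_job(): hands the job in; it is judged then, once.
The state is a dict: "clock": time; "joint_positions": joint angles; "qvel": joint speeds; "effort": joint torques, N m; "ee_pos": TCP position; "tool_rot": TCP orientation; "ft_force": force on the tool from outside, world axes, zero at the start; "moment": the same for the moment, N m; "grip_width": finger opening in mm; "grip_force": force on a finger pad.
Only numpy, scipy, OpenCV 4.12 (cv2) and the standard library are available. Lean on these libraries where they do the work, as an engineer would, in place of code of your own. Each camera call takes 0.05 s, during which the arm holds its last target. There are 200 camera calls.

TASK

One of the two drilling jigs has a wooden block lying in its channel: with the fingertips, slide that block along the channel until it is fully home against the end stop, and then push the same jig's clamp handle over past upright until it snaps into lock with the pad down on the block. Push only: do not pick the block up. Leave the empty jig's clamp open and everything else on the bench where it lies.

Things in the scene. Friction and masses are not known exactly. Their poses are not given: they have to be found in the camera images.
- jigA: the loaded jig: aluminium plate fixed to the bench, x -105..95, y -95..55, 12 thick (mm). Origin on the bench, in the clamp's mid plane (y 0); x from clamp to work, z up. Channel along y between rails at x -2 and 82 (10 wide, tops z 24), open at -y, closed by a stop at +y. The clamp stands at the -x end, cheeks to z 64; its open hold-down arm stands upright, top z 170, all at x below -20
- jigB: the empty jig: same shape and frame as the loaded one; either may be on the left or the right
- block_center (a point): centre of the loose wooden block in the loaded jig's channel: 80 mm across it (jig x), 60 along it (jig y), 30 tall, about 90 g, slides freely, 2 mm play to each rail, lying on the plate (centre at z 27 mm). Starts 25 to 45 mm short of the stop; fully home its centre is at jig x 40, y 0
- stopA (a point): loaded jig: top edge, at mid channel, of the steel end stop's inner face that the block must meet; at x 40, y 30, z 36 mm in the jig's frame
- hingeA (a point): loaded jig: centre of the clamp handle's hinge, whose axis runs along jig y; at x -70, y 0, z 50 mm in the jig's frame
- handleA (a joint): loaded jig: handle angle, rad: 0 = open (start; leans 0.45 from upright to jig -x), 0.45 = upright, dead point; 0.85 = locked (leans 0.40 to +x). A spring drives it back to 0 before the dead point, on to 0.85 past it: 0.5 N m at the ends (about 7 N at the grip), none at the dead point. The hold-down arm swings down with it; its sprung pad bears on the block when locked
- gripA (a point): loaded jig: middle of the black rubber grip, 75 mm from the handle's hinge on its axis; the grip is 22 mm thick, its top end 110 mm from the hinge; turns with the handle
- handleB (a joint): empty jig: its like clamp handle, same values; stays open at 0
- gripB (a point): empty jig: middle of the black rubber grip, 75 mm from the handle's hinge on its axis; the grip is 22 mm thick, its top end 110 mm from the hinge; turns with the handle
- spare1: spare wooden block, 80 x 60 x 30 mm, loose on the bench at the left; to be left alone
- spare2: spare wooden block, 80 x 60 x 30 mm, loose on the bench at the near right; to be left alone
- pencil: flat carpenter's pencil, about 165 x 14 x 8 mm, lying between the jigs; to be left alone
- chuckkey: T-shaped drill chuck key, about 80 x 50 x 18 mm, lying between the jigs; to be left alone
- tape: tape measure, 65 x 40 x 60 mm tall, at the left; to be left alone
- wrench: spanner lying at the right; to be left alone
- case: flat closed parts case, 80 x 150 x 38 mm, at the far side; to be left alone
Mind the look-alikes: they are no part of the job. What is shaped like the part that bears block_center but orange, red or yellow is not meant.

How it is judged:
By the outcome, as a careful person would: the job done as asked, in the order asked, and still so for the second after the job is handed in, with the robot touching nothing.
It also fails if it takes over 48 s, if anything falls off the work surface, if the arm or the gripper's body presses on something with over 40 N, if the wrist force passes 120 N, or if a joint passes its speed limit or range.

## Working session

There is one attempt and no reset: what is moved stays moved. The work goes in short steps, each a Python script; the robot and the scene stay as the last script left them, time stands still between calls to the robot, and variables do not carry over. Pictures are saved under pics/ and viewed, at most 10 in all, crops included, and the job is handed in when it is done.

```bash
mkdir -p pics; ls; cat > h.py <<'E'
import numpy as np, cv2
from scipy.spatial.transform import Rotation as R
from rig import bot
def rot(q): return R.from_quat([q[1],q[2],q[3],q[0]]).as_matrix()
def quat(m):
    q=R.from_matrix(m).as_quat(); return [float(q[3]),*map(float,q[:3])]
def w2(c):
    f=c["image"].shape[0]/2/np.tan(np.radians(c["fovy"])/2)
    A=np.array(c["attitude"]); A=A if A.shape==(3,3) else rot(A)
    return f,A,np.array(c["eye"])
def pt(c,u,v,z=None):
    f,A,e=w2(c); d=A@np.array([(u-c["cx"])/f,(v-c["cy"])/f,1])
    if z is not None: return e+d*(z-e[2])/d[2]
    return e+d*c["depth"][int(round(v)),int(round(u))]
def px(c,p):
    f,A,e=w2(c); q=A.T@(np.array(p)-e); return c["cx"]+f*q[0]/q[2], c["cy"]+f*q[1]/q[2]
E
python3 - <<'E'
from h import *
import pickle
for n in("scene","top"):
    c=bot.read_camera(n); cv2.imwrite(f"pics/{n}0.png",c["image"]); pickle.dump(c,open(n+".pkl","wb"))
    print(n,c["fovy"],c["cx"],c["cy"],c["eye"],c["attitude"])
print(bot.read_state())
E
```

```text
pics
scene 43.031367182628465 321.46930791024204 235.6168780149968 [1389.91065501 -330.34573306 1447.79182198] [-0.23534468  0.79393272  0.53729291 -0.16000014]
top 56.58029454786415 321.30334580692426 242.17098927968252 [ 342.63375797   -8.13421096 1176.35238102] [ 0.07332838 -0.67946036  0.72576548 -0.0788735 ]
{'clock': 0.1, 'joint_positions': array([-1.26358825e+00,  3.00435154e-01,  1.52149951e+00,  2.21622342e-05,
        1.32067511e+00, -6.66324896e-02]), 'qvel': array([ 7.38760127e-05, -1.60961794e-03, -2.24463233e-03,  7.93228080e-04,
       -1.06422833e-03,  1.17981136e-04]), 'effort': array([-2.16037661e-03, -5.44382679e+01, -3.62377346e+01, -2.29628567e-04,
        3.03191882e-03, -6.54295127e-05]), 'ee_pos': array([ 200.78827765, -511.8503563 ,  249.77552351]), 'tool_rot': array([-5.06171958e-04,  9.82581593e-01,  1.85830984e-01, -5.03686381e-05]), 'ft_force': array([-0.43661388, -0.01587424, -0.52962323]), 'moment': array([-0.02571142, -0.01708027, -0.01228071]), 'grip_force': 0.0, 'grip_width': 85.4056146959896}
```

View pics/top0.png

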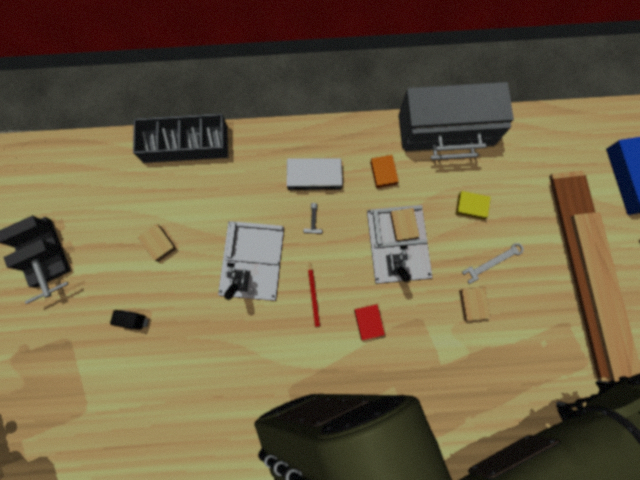

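View pics/scene0.png

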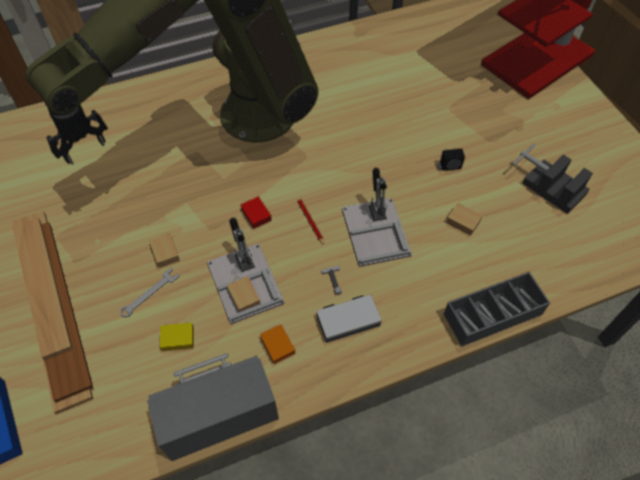

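Candidates for the block: wooden in channel, top (405,224). Look-alikes are the spares (157,241) and (474,303), plus the orange (384,171), yellow (474,205) and red (369,322) blocks. I choose (405,224), because it lies in the right-hand jig's channel, and check it in a crop.

```bash
python3 - <<'E'
from h import *
import pickle
c=pickle.load(open("top.pkl","rb"))
cv2.imwrite("pics/crop.png",cv2.resize(c["image"][198:298,355:445],None,fx=6,fy=6,interpolation=cv2.INTER_CUBIC))
for u,v in [(405,224),(413,262),(385,225),(474,303),(402,270)]: print(u,v,pt(c,u,v))
E
```

```text
405 224 [ 624.65744089 -247.76476263   43.50019051]
413 262 [ 527.31523574 -264.05040605   14.25934145]
385 225 [ 633.44443131 -200.43079958   11.30937009]
474 303 [ 408.66501874 -403.46107022   33.05841951]
402 270 [ 493.23868121 -212.77924768  117.85206343]
```

View pics/crop.png

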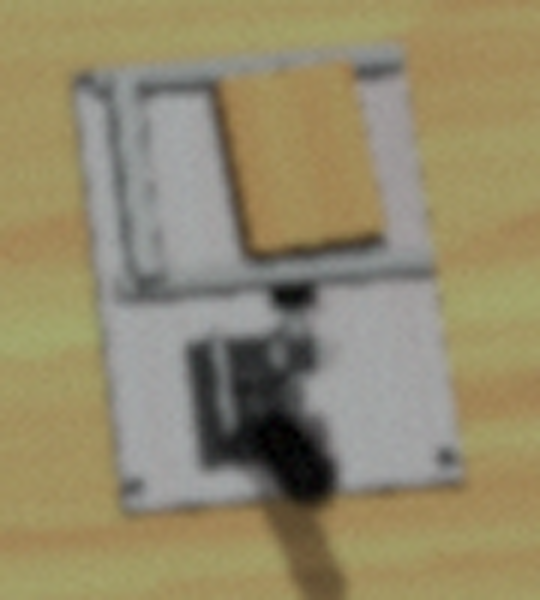

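The crop shows a plain wooden block in the channel. The stop bar is on the left at crop x≈130 and the clamp is below at crop (260,390). The plate corners are at crop (78,72), (122,512), (463,483) and (405,45).

```bash
cat >> h.py <<'E'
def fit(L,W):  # 2D rigid fit local->world: returns theta, origin, rms
    L=np.array(L,float);W=np.array(W,float)[:,:2];a=L-L.mean(0);b=W-W.mean(0)
    th=np.arctan2((a[:,0]*b[:,1]-a[:,1]*b[:,0]).sum(),(a*b).sum())
    r=np.array([[np.cos(th),-np.sin(th)],[np.sin(th),np.cos(th)]]);o=W.mean(0)-r@L.mean(0)
    return th,o,(W-o-L@r.T)
def jig(th,o,x,y,z): return [float(o[0]+np.cos(th)*x-np.sin(th)*y),float(o[1]+np.sin(th)*x+np.cos(th)*y),float(z)]
def down(yaw): # tool x at yaw, z down
    c,s=np.cos(yaw),np.sin(yaw); return quat(np.array([[c,s,0],[s,-c,0],[0,0,-1.]]))
def wristcam():
    s=bot.read_state(); c=bot.read_camera("wrist"); T=np.eye(4);T[:3,:3]=rot(s["tool_rot"]);T[:3,3]=s["ee_pos"]
    M=T@np.array(c["mount"]); c["eye"]=M[:3,3]; c["attitude"]=M[:3,:3]; return c
E
python3 - <<'E'
from h import *
import pickle
c=pickle.load(open("top.pkl","rb"))
W=[pt(c,355+(x-2.5)/6,198+(y-2.5)/6,12) for x,y in[(78,72),(122,512),(463,483),(405,45)]]
th,o,e=fit([(95,55),(-105,55),(-105,-95),(95,-95)],W); print(th,o,e)
for u,v in[(218,80),(250,252),(383,240),(355,68)]:
    p=pt(c,355+(u-2.5)/6,198+(v-2.5)/6,42)[:2]-o; print("block corner jig",np.cos(th)*p[0]+np.sin(th)*p[1],-np.sin(th)*p[0]+np.cos(th)*p[1])
P=jig(th,o,15,-60,290)
for k in(1,-1):
    print(k,P,bot.ik(P,down(th+k*np.pi/2)))
k=-1 if bot.ik(P,down(th-np.pi/2)) is not None else 1
k=min((1,-1),key=lambda k:abs(bot.ik(P,down(th+k*np.pi/2))[5]) if bot.ik(P,down(th+k*np.pi/2)) is not None else 99)
print("use",k); bot.move_to(P,down(th+k*np.pi/2)); bot.move_gripper(30)
c=wristcam(); pickle.dump(c,open("w.pkl","wb")); cv2.imwrite("pics/w1.png",c["image"]); print(bot.read_state()["clock"])
pickle.dump((th,o,k),open("jig.pkl","wb"))
E
```

```text
0.013479569412821744 [ 585.37950356 -212.83376374] [[-0.18270587 -0.70652237]
 [-0.70514702  0.42471411]
 [ 0.13950177  0.23639961]
 [ 0.74835113  0.04540865]]
block corner jig 77.64578921048358 -2.906630818808245
block corner jig -0.7353332508260144 -8.014593737316865
block corner jig 0.0013648829488974723 -66.32586774183623
block corner jig 78.334694228813 -63.80772781746595
1 [601.1868905107896, -272.62612544030617, 290.0] [-4.81217383e-01  5.32487342e-01  1.10553415e+00 -4.44089210e-16
  1.50357116e+00 -4.94696952e-01]
-1 [601.1868905107896, -272.62612544030617, 290.0] None
use 1
2.4333
```

View pics/w1.png

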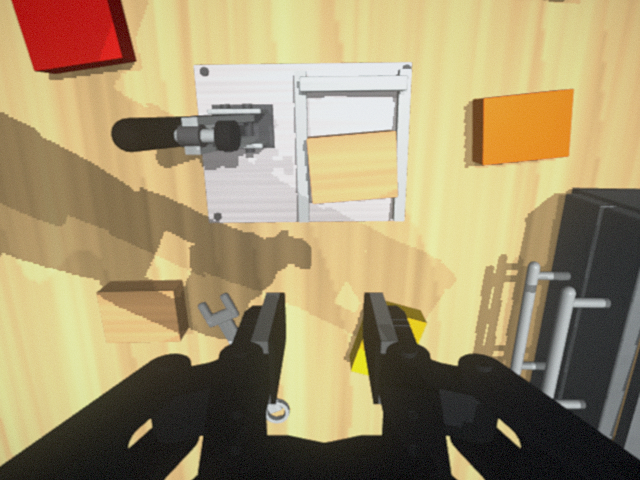

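The wrist view confirms the block at about (353,166), 25–45 mm short of the stop bar at row 84. The clamp is open with its handle at (150,134), and the jig fit is good to under 1 mm. Next I push the block.

```bash
python3 - <<'E'
from h import *
import pickle
th,o,k=pickle.load(open("jig.pkl","rb")); q=down(th+k*np.pi/2)
c=pickle.load(open("w.pkl","rb"))
def inv(p): p=p[:2]-o; return np.round([np.cos(th)*p[0]+np.sin(th)*p[1],-np.sin(th)*p[0]+np.cos(th)*p[1]],1)
for n,u,v,z in[("plate",195,65,12),("plate",411,63,12),("plate",406,221,12),("block",353,166,42),("stop",353,91,36),("griptip",125,134,145)]: print(n,inv(pt(c,u,v,z)))
z=20+bot.tip_reach; print(bot.tip_reach)
bot.move_to(jig(th,o,40,-102,120),q); bot.servo_line(jig(th,o,40,-102,z),speed=100)
r=bot.servo_line(jig(th,o,40,-50,z),speed=50,until_force=12); s=bot.read_state(); print(r,inv(s["ee_pos"]),s["ft_force"])
r=r or bot.servo_line(jig(th,o,40,-36,z),speed=15,until_force=12)
s=bot.read_state(); print(r,inv(s["ee_pos"]),s["ee_pos"],s["ft_force"],s["clock"])
c=wristcam(); pickle.dump(c,open("w.pkl","wb")); cv2.imwrite("pics/w2.png",c["image"])
E
```

```text
plate [-101.6   53.5]
plate [95.9 55. ]
plate [100.1 -94.5]
block [ 42.7 -34.5]
stop [41.8 30. ]
griptip [-1.115e+02 -1.000e-01]
19.0
False [ 40.  -50.3] [-0.12485202 -0.55387244  0.00640568]
True [ 40.2 -39.8] [ 626.13126811 -252.10929613   39.12436092] [ 0.97144977 -1.79169891  0.78957485] 6.0333
```

View pics/w2.png

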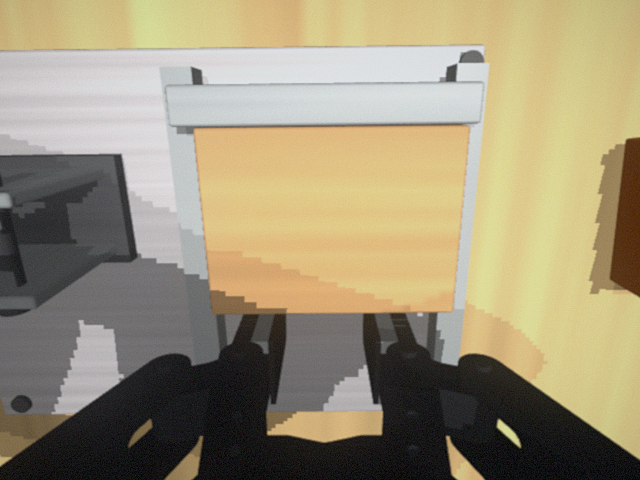

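The block is square and flush against the stop: its edge meets the stop at row 126, and the TCP at y -39.8 agrees with that. Next is the handle.

```bash
python3 - <<'E'
from h import *
import pickle
th,o,k=pickle.load(open("jig.pkl","rb"))
def inv(p): p=p[:2]-o; return np.round([np.cos(th)*p[0]+np.sin(th)*p[1],-np.sin(th)*p[0]+np.cos(th)*p[1]],1)
s=bot.read_state(); z=float(s["ee_pos"][2])
bot.servo_line(jig(th,o,40,-75,z),speed=80); bot.servo_line(jig(th,o,40,-75,260),speed=200)
bot.move_gripper(0)
P=jig(th,o,-160,0,260)
qs=[down(th),down(th+np.pi)]; js=[bot.ik(P,q) for q in qs]; print(js)
q=min((abs(j[5]),i) for i,j in enumerate(js) if j is not None)[1]; q=qs[q]
bot.move_to(P,q); bot.servo_line(jig(th,o,-160,0,125),speed=150)
for x,v in((-130,60),(-100,40),(-90,30),(-80,30)):
    r=bot.servo_line(jig(th,o,x,0,125),speed=v,until_force=30); s=bot.read_state(); print(x,r,inv(s["ee_pos"]),s["ft_force"].round(1),round(s["clock"],1))
    if r: break
bot.dwell(.3)
c=wristcam(); cv2.imwrite("pics/w3.png",c["image"]); c=bot.read_camera("scene"); cv2.imwrite("pics/s3.png",cv2.resize(c["image"][200:340,160:320],None,fx=5,fy=4))
E
```

```text
[array([-5.44815283e-01,  1.27338450e-01,  1.70724425e+00, -4.44089210e-16,
        1.30700995e+00,  1.01250147e+00]), array([-5.44815283e-01,  1.27338450e-01,  1.70724425e+00, -4.44089210e-16,
        1.30700995e+00, -2.12909118e+00])]
-130 False [-1.299e+02  1.000e-01] [-5.4 -0.9 -0.5] 11.4
-100 False [-100.    0.] [-0.4  0.5 -0.7] 12.3
-90 False [-89.9   0. ] [ 0.4  0.5 -0.5] 12.8
-80 False [-80.    0.1] [-1.   0.1 -0.6] 13.2
```

View pics/w3.png

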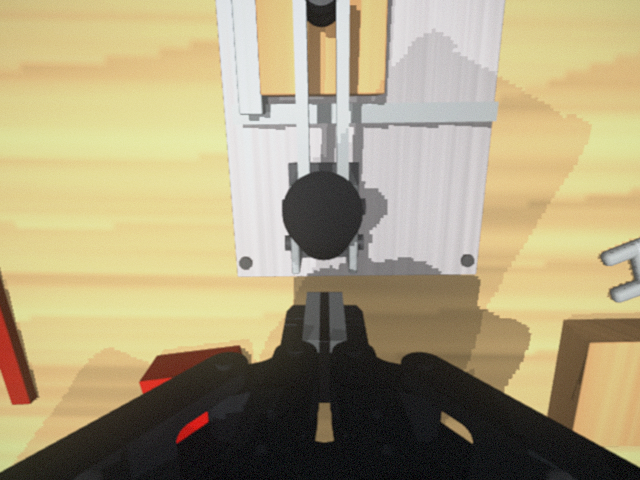

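The arm is down over the block and the handle top at (322,215) has swung clear of the fingers, so it has snapped over. I back off and verify.

```bash
python3 - <<'E'
from h import *
import pickle
th,o,k=pickle.load(open("jig.pkl","rb"))
bot.servo_line(jig(th,o,-150,0,125),speed=100); bot.servo_line(jig(th,o,-150,0,300),speed=200)
bot.move_to(jig(th,o,-60,-45,330),down(th+np.pi/2) ); bot.dwell(.3)
c=wristcam(); cv2.imwrite("pics/w4.png",c["image"])
def inv(p): p=p[:2]-o; return np.round([np.cos(th)*p[0]+np.sin(th)*p[1],-np.sin(th)*p[0]+np.cos(th)*p[1]],1)
print("expected grip top px",px(c,jig(th,o,-70+110*np.sin(.4),0,50+110*np.cos(.4))),"block corners",[px(c,jig(th,o,x,y,42)) for x in(0,80) for y in(-30,30)],bot.read_state()["clock"])
E
```

```text
expected grip top px (np.float64(366.98851696842826), np.float64(151.934014098824)) block corners [(np.float64(382.076752017502), np.float64(171.03630128829684)), (np.float64(384.6240204196745), np.float64(108.84118619644919)), (np.float64(461.2622017158651), np.float64(170.9253186098743)), (np.float64(467.4019202499203), np.float64(108.72442196644754))] 17.2667
```

View pics/w4.png

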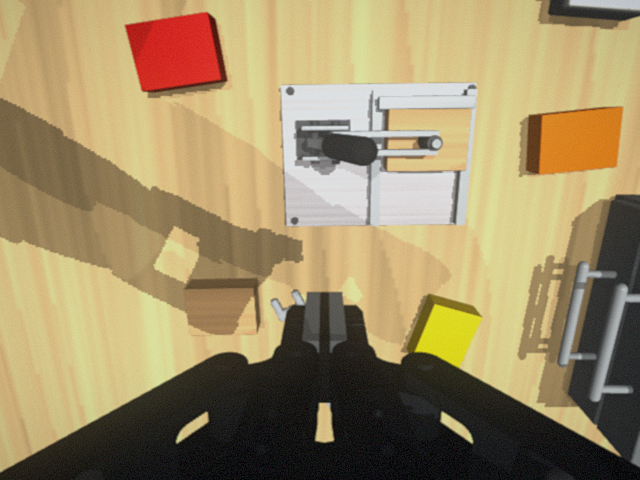

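View pics/s3.png

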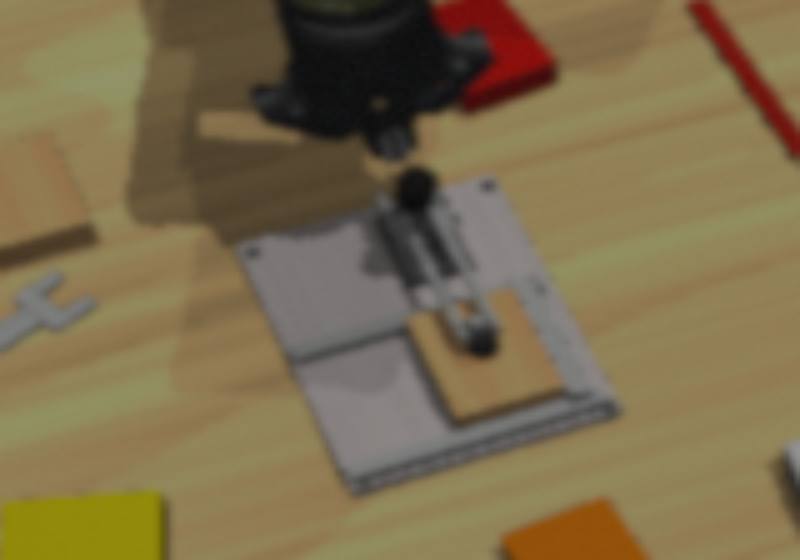

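The grip's top at (365,151) matches the 0.85 lock prediction (367,152). The block's near edge at row 171 matches fully home, and the pad is on the block.

```bash
python3 -c "
from rig import bot
print(bot.finish_job())"
```

```text
the job is handed in; nothing more can be done
None
```

The job is handed in: the block is fully home against the stop, and the loaded jig's clamp is locked with its pad on the block. Robot time was about 17 s of the 48 s allowed, and the empty jig and other items were not touched.

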